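# Load a fallen tube of draughts into the spring-fed lane under the shelf

### The arm

A 6-joint arm with a two-finger parallel gripper is mounted at the origin on the work surface. World frame = base frame: x ahead of the robot, y to its left, z up, the work surface at z = 0. Lengths are in m, angles in rad, forces in N, time in s.
With the tool pointing down it reaches from about 0.4 to 0.825 m from the base axis. Payload 7 kg.
Tool frame: the origin (TCP) lies on the centre line of the jaws, within the pads' length; the fingertips stand 22 mm ahead of it and the grasp point (between the pads) lies 3 mm ahead of it; z points along the fingers, y is the line along which they close (so a half turn about z gives the same grasp; the last joint's range is limited). The gripper opens to 88 mm and grips with 3 to 60 N. Pads are 19 mm wide; open, the fingers measure 130 mm over their backs; the gripper's body (78 mm by 193 mm) begins 47 mm behind the grasp point.
Start: joints at [1.593, 0.359, 0.012, 0, -1.224, -0.288], TCP at [0.177, 0.651, 0.249] pointing down, gripper open.
Joint ranges: [-3.07, 3.07], [-1.43, 2.12], [-1.02, 1.25], [-3.03, 1.67], [-3.05, -0], [-3.03, 3.03]. Speed limits (rad/s): [2.39, 2.39, 3.01, 3.14, 3.14, 3.14].

### API

Orientations are given as [roll, pitch, yaw] about the fixed x, y, z axes, in that order (R = Rz(yaw) Ry(pitch) Rx(roll)).
In Python, from station import arm gives the robot as it stands.
- The arm moves only by the tool arm_command, never from a script. Its argument "series" is one flat list of numbers, 7 for each row, row after row: the turn, a rotation vector about the tool's x, y, z each as a share of 90 degrees, from -1 to 1, then the shift along the tool's x, y, z each as a share of 0.1 m, from -1 to 1, then the opening, from 0 (shut) to 1 (fully open). A call has 1 to 8 rows; each row is the pose to reach, as a shift and turn from the pose commanded when the call began, along the tool's axes at that moment; what a row does not reach only later rows make up. A row lasts 1/8 s, in which the tool goes at most 62.5 mm and 10.7 degrees, less where a joint would pass 70% of its speed; a pose out of reach is approached as far as the arm can. A call with a number of a shift or a turn outside -1 to 1 is refused whole. A call with a gripper value outside its range is refused whole. The fingers move at their own pace and stop on an object; "force" is the grip in N (left out, the last holds). Time passes only in rows, so rows that repeat a pose let the fingers close. It gives the time, the measured TCP pose, the force, the opening and the grip force at its end, in the units of the state.
- arm.get_state(): the state, without advancing time (a new reading comes with each control period).
- arm.grab_frame(name): name is "side" or "top"; returns the picture (384x512x3 uint8, blue, green, red); there is no depth.
- arm.camera_model(name): a dict with "fovy" (degrees; the focal length in pixels is half the picture's height over the tangent of half this angle, whatever the lens; pixels are square), "cx", "cy" (the principal point, pixels), "pose" (4x4, takes a point from camera to world coordinates). Camera axes: x right, y down, z forward; pixel columns grow to the right and rows downward; lengths in m; the calibration is good to about 2 mm. A picture is of the moment at which its call begins. camera_model takes no time and is no camera call.
- arm.job_done(): hands the job in; it is judged then, once.
The state is a dict: "t": time; "q": joint angles; "qd": joint speeds; "joint_efforts": joint torques, N m; "eef_pos": TCP position; "ee_rot": TCP orientation; "force": force on the tool from outside, world axes, zero at the start; "moment": the same for the moment, N m; "width": finger opening in m; "gripper_force": force on a finger pad.
Only numpy, scipy, OpenCV 4.12 (cv2) and the standard library are available. Lean on these libraries where they do the work, as an engineer would, in place of code of your own. Each camera call takes 0.05 s, during which the arm holds its last target. There are 200 camera calls.

### The job

Pick up the fallen tube of black draughts and put it into the empty lane under the clear shelf, standing upright with its orange cap up: push the yellow sprung plate back with it until you feel the rigid stop, then ease off a touch and lower it behind the lane's front lip, so that the plate holds it against the lip when you let go. Turn it upright in the open before it goes in, work gently without ramming the lane or bumping the shelf, and leave everything else where it is.

Things in the scene. Friction and masses are not known exactly. Their poses are not given: they have to be found in the camera images.
- tube: Fallen tube, 110 mm long, 0.13 to 0.25 kg: rigid round sleeve of black draughts, 37 mm diameter, between twelve-sided end caps 40 mm over flats (41.4 corners): orange top cap (12 thick), grey foot cap (8). Origin: middle of the tube, on its axis; x axis along it to the orange cap. It starts lying on the table, axis 20 mm up, the orange cap to the robot's left (+y, within about 20 degrees).
- pocket (a point): Point on the empty lane's floor, 6 mm above the table: nominal foot of the loaded tube's axis. x into the lane, away from the robot; z up. Red insert: lip 12 mm high, 4 thick, inner face nominally at x = -20; stop 4 mm beyond a tube touching the lip. The insert is clipped in up to 10 mm nearer or farther, NOT measured: feel for the stop. Guides 22 mm high at y = 25 to 28 mm each side.
- pusher (a joint): Travel (m) of the empty lane's yellow sprung plate, 16 mm wide, 10 to 104 mm above the table. 0: at rest, face at x = -10 mm of the pocket; it slides to +x against a spring, 2 N at rest, 4.7 N at 0.044. The stop is two rigid red cheeks beside the plate, to 30 mm above the floor: the tube's foot cap meets them and the force rises sharply. A loaded tube holds it at 0.020 to 0.041.
- rack: Fixed rack with a clear shelf 340 mm wide over the three lanes. Origin on the table under the middle of its front, in line with the lanes' fronts; x away from the robot. Shelf with aluminium front rail: x = -4 to 146 mm, 190 to 205 mm above the table, posts at the back corners. To clear the rail the tool must reach in tilted 40 to 50 degrees, from the robot's side, fingers forward and down.
- lane_empty: The empty lane, fixed, 135 mm long, 56 mm wide: white floor, blue guides, red insert (lip and stop); origin on the table at the middle of its front, the nominal outer face of the lip, x into the lane (the pocket is at x = 24, z = 6 mm). It may be the left, the middle or the right one of three lanes 90 mm apart.
- tube_b: Tube of white draughts standing in one of the two full lanes, same build; leave alone. Origin at its middle, x up.
- tube_c: Tube of black draughts standing in the other full lane, same build; leave alone. Origin at its middle, x up.
- spare_tube: Tube of white draughts standing free on the table to the robot's right, same build; leave alone. Origin at its middle, x up.
- basket: Green basket of loose draughts, 160 x 220 x 75 mm, on the robot's left; origin at the centre of its underside. Leave alone.
- boards: Stack of folded game boards, 160 x 160 x 70 mm, behind the basket; origin at the centre of its underside. Leave alone.
- game_box: Flat black game box, 200 x 130 x 35 mm, on the right; origin at the centre of its underside. Leave alone.
- draught_white: Loose white draught, disc 33 mm across, 8 mm thick, lying beyond the foot end of the fallen tube; origin at the centre of its underside. Leave alone.
- draught_black: Loose black draught, disc 33 mm across, 8 mm thick, lying beyond the foot end of the fallen tube; origin at the centre of its underside. Leave alone.
There are look-alikes about, which are no part of the job. What is shaped like the tube but blue is not meant.

How it is judged:
On the way, in this order (a step that is already met when the one before it is completed fails the run):
1. the tube is turned upright, cap up, in the open: its axis in front of the lane's lip by more than the tube's radius (angle between tube's own x axis and vertical below 0.25 rad and x of tube in the frame of pocket below -0.045 m), for 0.1 s.
2. the tube pushes the yellow plate back by more than 16 mm (value of joint pusher above 0.016 m and contact force between tube and lane_empty above 0.3 N and angle between tube's own x axis and vertical below 0.4 rad), for 0.1 s.
At the end, for the whole second after the job is handed in: The tube stands cap up in the empty lane, within 5 degrees of upright, at rest and released, its foot on the floor behind the lip (its middle 51 to 58 mm above the pocket point, -12 to +15 mm along the lane, 7 mm across), holding the sprung plate back (pusher over 16 mm) (angle between tube's own x axis and vertical below 0.09 rad and x of tube in the frame of pocket between -0.012 and 0.015 m and y of tube in the frame of pocket between -0.007 and 0.007 m and z of tube in the frame of pocket between 0.051 and 0.058 m and value of joint pusher above 0.016 m and linear speed of tube below 0.02 m/s); the robot touches nothing.
It fails at once if a bystander is shoved (moved more than 20 mm) (distance of any of tube_b, tube_c, spare_tube, basket, boards, game_box, draught_white, draught_black from where it was at the start of the episode above 0.02 m).
It fails at once if a standing tube is tipped by more than about 17 degrees (angle between any of tube_b, tube_c, spare_tube's own x axis and vertical above 0.3 rad).
It fails at once if the tube rams the lane, its insert or the plate (over 35 N) (contact force between tube and lane_empty above 35 N).
It fails at once if the robot or the tube bumps the shelf (over 15 N) (contact force between any of the arm, the fingers, tube and rack above 15 N).
It also fails if it takes over 43 s, if anything falls off the work surface, if the arm or the gripper's body presses on something with over 40 N, if the wrist force passes 120 N, or if a joint passes its speed limit or range.

## Working session

There is one attempt and no reset: what is moved stays moved. The work goes in short steps, Python scripts to look and compute and a tool call to move; the robot and the scene stay as the last step left them, time stands still between calls to the robot, and variables do not carry over. Pictures are saved under pics/ and viewed, at most 10 in all, crops included, and the job is handed in when it is done.

Besides the shell and the picture viewer there is one more tool, called after "Emit:" by a JSON object that holds its "method" and its "body". arm_command: Moves the arm, as the interface text tells. Its arguments: {"type":"object","properties":{"series":{"type":"array"},"force":{"type":"number"}},"required":["series"]}

```bash
mkdir -p pics; ls; python3 - <<'E'
from station import arm
import cv2,numpy as np
for n in("side","top"):
    im=arm.grab_frame(n); cv2.imwrite(f"pics/{n}0.png",im); m=arm.camera_model(n); print(n,m["fovy"],m["cx"],m["cy"],np.round(m["pose"],4).tolist(),[k for k in m])
s=arm.get_state(); print(s)
E
```

```text
pics
side 56.40934208614533 255.11516349763406 195.8842742483839 [[-0.8394, -0.3451, 0.4199, 0.1228], [-0.5431, 0.5587, -0.6267, 0.5486], [-0.0183, -0.7542, -0.6564, 0.6816], [0.0, 0.0, 0.0, 1.0]] ['fovy', 'cx', 'cy', 'pose']
top 56.92312138978243 257.87065615473915 195.94466072509647 [[-0.0034, -0.9928, 0.1198, 0.3904], [-1.0, 0.0036, 0.0019, -0.03], [-0.0023, -0.1198, -0.9928, 1.0033], [0.0, 0.0, 0.0, 1.0]] ['fovy', 'cx', 'cy', 'pose']
{'t': 0.1, 'q': array([ 1.59310501e+00,  3.59304024e-01,  1.11932369e-02, -3.01805053e-04,
       -1.22411552e+00, -2.88091470e-01]), 'qd': array([-0.00068121, -0.0018537 ,  0.00465553,  0.00184154, -0.00162167,
       -0.00025978]), 'joint_efforts': array([-4.83817421e-04, -5.84166133e+01,  2.93753117e+01,  7.01544374e+00,
        1.02117399e-02, -4.45425917e-05]), 'eef_pos': array([0.17722316, 0.65091539, 0.24774345]), 'ee_rot': array([ 3.14014098e+00, -1.34284160e-04, -2.65885435e-01]), 'force': array([-0.40363952, -0.11292586, -0.64839075]), 'moment': array([0.02514199, 0.02469574, 0.04000426]), 'gripper_force': 0.0, 'width': 0.08761163677785419}
```

View pics/top0.png

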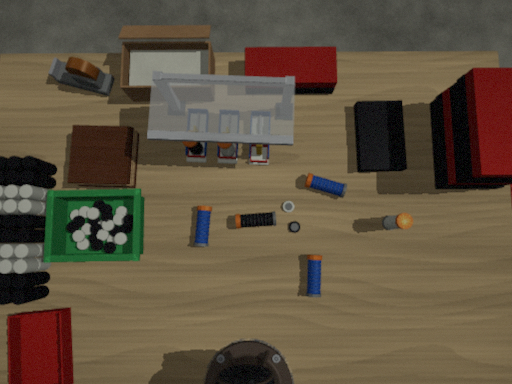

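View pics/side0.png

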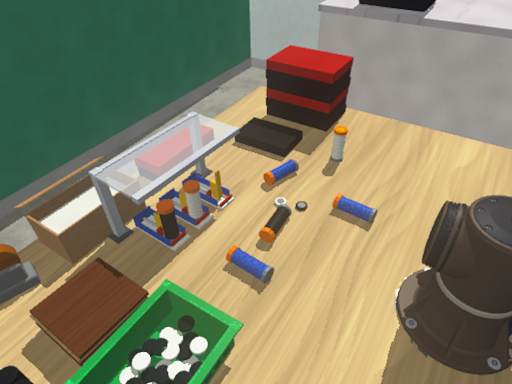

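Candidates in the top view:
- Black tube with orange cap at (256,220). This is the one I want: black draughts, cap towards +y.
- Blue look-alikes at (203,226), (325,185) and (314,275). Not meant.
- White spare tube at (397,221). Leave alone.
- Rack tubes at (195,148) and (228,148). Leave alone.

The empty lane is the right-hand one, with its yellow plate at (260,150). Next: a close crop and measurements.

```bash
cat > h.py <<'E'
import numpy as np,cv2
from scipy.spatial.transform import Rotation as R
from station import arm
C={n:arm.camera_model(n) for n in("side","top")}
def K(n): f=192/np.tan(np.radians(C[n]["fovy"]/2)); return f,C[n]["cx"],C[n]["cy"],np.array(C[n]["pose"])
def ray(n,u,v):
    f,cx,cy,P=K(n); d=P[:3,:3]@np.array([(u-cx)/f,(v-cy)/f,1]); return P[:3,3],d/np.linalg.norm(d)
def plane(n,u,v,z): o,d=ray(n,u,v); return o+d*(z-o[2])/d[2]
def two(a,b):
    o1,d1=ray("top",*a); o2,d2=ray("side",*b)
    s,t=np.linalg.lstsq(np.c_[d1,-d2],o2-o1,rcond=None)[0]; p,q=o1+s*d1,o2+t*d2; return (p+q)/2,np.linalg.norm(p-q)
def proj(n,p):
    f,cx,cy,P=K(n); c=P[:3,:3].T@(np.array(p)-P[:3,3]); return cx+f*c[0]/c[2],cy+f*c[1]/c[2]
def mask(im,kind):
    h=cv2.cvtColor(im,cv2.COLOR_BGR2HSV)
    lo,hi={"orange":((6,150,90),(18,255,255)),"yellow":((20,130,80),(35,255,255)),"red":((0,150,60),(4,255,255))}[kind]
    return cv2.inRange(h,lo,hi)
def blobs(m,amin=8):
    n,l,s,c=cv2.connectedComponentsWithStats(m); return [(c[i].round(1).tolist(),s[i].tolist()) for i in range(1,n) if s[i][4]>=amin]
E
python3 - <<'E'
from h import *
t=cv2.imread("pics/top0.png"); s=cv2.imread("pics/side0.png")
a=cv2.resize(t[70:250,140:340],None,fx=3,fy=3,interpolation=cv2.INTER_CUBIC); cv2.imwrite("pics/ct.png",a)
b=cv2.resize(s[100:260,80:330],None,fx=3.2,fy=3.2,interpolation=cv2.INTER_CUBIC); cv2.imwrite("pics/cs.png",b)
for n,im in(("top",t),("side",s)):
    for k in("orange","yellow"): print(n,k,blobs(mask(im,k)))
E
```

```text
top orange [([77.3, 62.5], [70, 57, 15, 14, 103]), ([87.3, 66.2], [84, 63, 10, 9, 26]), ([188.4, 143.4], [184, 142, 10, 4, 22]), ([223.5, 144.8], [218, 144, 12, 3, 26]), ([308.8, 179.0], [306, 173, 7, 13, 58]), ([204.5, 207.7], [197, 206, 15, 5, 59]), ([404.0, 220.6], [396, 213, 17, 16, 159]), ([237.5, 220.4], [235, 214, 6, 14, 71]), ([315.0, 257.0], [308, 255, 14, 5, 62]), ([72.0, 358.5], [72, 355, 1, 8, 8])]
top yellow [([404.7, 220.7], [401, 216, 9, 9, 23])]
side orange [([340.3, 129.9], [334, 125, 14, 11, 99]), ([268.8, 178.0], [264, 171, 11, 14, 111]), ([190.8, 186.3], [183, 180, 16, 13, 170]), ([336.3, 200.2], [333, 194, 10, 15, 69]), ([225.5, 200.9], [221, 197, 10, 9, 12]), ([164.6, 206.7], [156, 200, 18, 15, 211]), ([185.8, 208.4], [183, 206, 5, 8, 13]), ([161.5, 229.0], [158, 226, 6, 8, 16]), ([266.7, 234.4], [259, 227, 16, 16, 193]), ([7.1, 249.2], [0, 244, 18, 12, 124]), ([230.8, 251.9], [226, 245, 13, 17, 86]), ([87.4, 306.2], [30, 261, 117, 96, 5518])]
side yellow [([340.6, 128.9], [338, 128, 6, 3, 14]), ([216.0, 185.6], [210, 170, 12, 29, 224]), ([182.6, 199.2], [179, 191, 8, 16, 82]), ([157.5, 219.4], [154, 213, 8, 14, 71])]
```

View pics/ct.png

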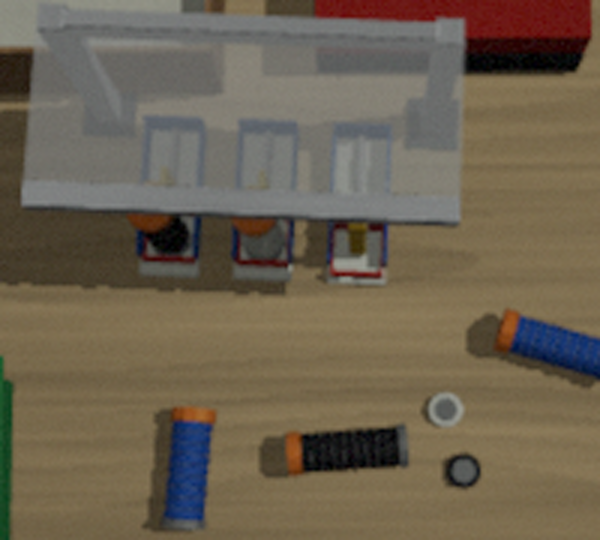

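View pics/cs.png

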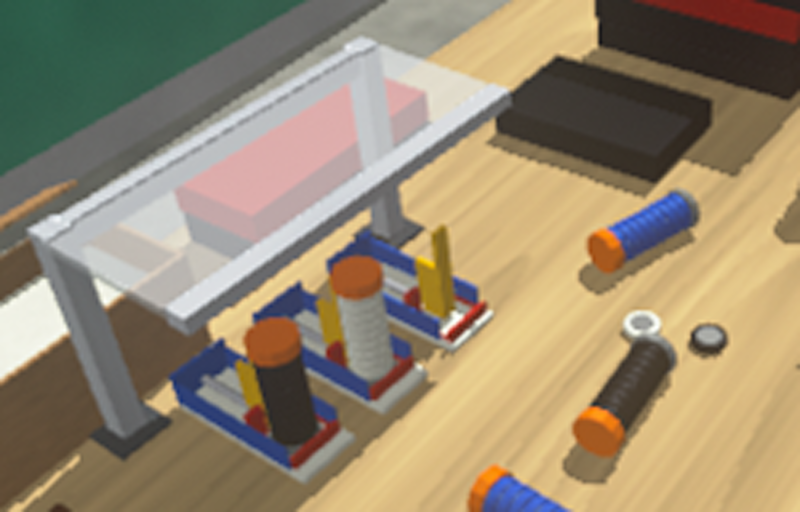

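The crops show the target: black tube, orange end at crop (287,453), grey end at (407,446). The right lane is empty, with its plate at (358,240), lip at (358,277) and white front edge at (329..386,282). Now I'll turn these into positions.

```bash
python3 - <<'E'
from h import *
T=lambda x,y:(x/3+140-1/3,y/3+70-1/3)
S=lambda x,y:(x/3.2+80-.34,y/3.2+100-.34)
p=lambda l,v:print(l,np.round(np.array(v)*1000,1))
t=cv2.imread("pics/top0.png"); s=cv2.imread("pics/side0.png")
# tube: outline against table in top
a=plane("top",*T(287,454),.020); b=plane("top",*T(408,446),.020); p("tube ends z20",[a,b]); print(np.linalg.norm(a-b))
c,e=two((237.5,220.4),(266.7,234.4)); p("orange cap 2view",c); print(e)
for l,q in dict(railL=(22,207),railR=(459,222)).items(): p(l,plane("top",*T(*q),.190))
p("rail side",[plane("side",*S(187,330),.190),plane("side",*S(511,102),.190)])
p("front corners top z4",[plane("top",*T(*q),.004) for q in((138,275),(200,275),(233,279),(294,280),(329,283),(387,284))])
p("front corners side z4",[plane("side",*S(*q),.003) for q in((308,480),(353,437),(380,408),(424,370),(447,348),(493,314))])
p("caps",[plane("side",164.6,205,.116),plane("side",190.8,184.5,.116)])
# yellow plate top & edges
p("plate top side",plane("side",*S(438,227),.104)); p("plate foot-front side",plane("side",*S(438,318),.010))
h=cv2.cvtColor(t,cv2.COLOR_BGR2HSV); m=cv2.inRange(h,(18,120,60),(35,255,255))[135:160,245:275]; ys,xs=np.nonzero(m); print(xs.min()+245,xs.max()+245,ys.min()+135,ys.max()+135,xs.mean()+245,ys.mean()+135)
for v in range(144,166): print(v,t[v,246:274].max(axis=1).tolist())
mr=cv2.inRange(h,(0,120,50),(6,255,255))+cv2.inRange(h,(170,120,50),(180,255,255)); print([x for x in blobs(mr,3) if 180<x[0][0]<275 and 140<x[0][1]<170])
E
```

```text
tube ends z20 [[439.4  34.6  20. ]
 [446.4 -77.3  20. ]]
0.11211814755565098
orange cap 2view [440.3  28.1  23.6]
0.00119554181520779
railL [625.8 232.8 190. ]
railR [ 612.3 -110.8  190. ]
rail side [[ 631.1  224.5  190. ]
 [ 613.2 -116.1  190. ]]
front corners top z4 [[612.1 179.3   4. ]
 [611.9 119.8   4. ]
 [607.9  88.1   4. ]
 [606.7  29.6   4. ]
 [603.6  -3.9   4. ]
 [602.4 -59.4   4. ]]
front corners side z4 [[613.5 174.1   3. ]
 [613.5 121.2   3. ]
 [615.8  84.7   3. ]
 [612.7  30.    3. ]
 [612.7  -2.3   3. ]
 [604.6 -59.9   3. ]]
caps [[648.2 148.1 116. ]
 [645.6  57.  116. ]]
plate top side [636.5 -35.2 104. ]
plate foot-front side [638.1 -23.6  10. ]
256 261 144 154 258.74 148.44
144 [65, 67, 63, 57, 64, 48, 49, 47, 50, 54, 68, 78, 77, 75, 73, 84, 71, 52, 47, 50, 45, 53, 69, 64, 73, 72, 71, 71]
145 [68, 68, 69, 53, 56, 45, 44, 48, 47, 56, 83, 94, 96, 96, 97, 102, 80, 50, 46, 47, 47, 48, 84, 90, 108, 109, 105, 105]
146 [70, 72, 70, 57, 52, 57, 67, 67, 68, 67, 72, 79, 79, 79, 79, 85, 79, 58, 50, 53, 53, 54, 92, 99, 122, 125, 121, 122]
147 [69, 66, 69, 54, 47, 74, 85, 85, 87,
[... 1932 characters left out ...]
 75, 76, 76, 75, 81, 83, 82, 81, 88, 122, 128, 117, 114, 112, 111, 111]
163 [95, 81, 73, 93, 105, 103, 103, 133, 145, 141, 142, 125, 113, 115, 124, 129, 128, 129, 129, 128, 132, 137, 129, 113, 107, 109, 105, 109]
164 [112, 105, 94, 107, 111, 109, 110, 116, 121, 115, 115, 115, 106, 102, 113, 116, 118, 116, 116, 119, 120, 127, 120, 112, 117, 118, 114, 115]
165 [112, 114, 115, 111, 112, 110, 113, 111, 112, 111, 104, 107, 98, 91, 96, 100, 101, 100, 103, 101, 106, 110, 113, 120, 119, 123, 122, 123]
[([264.7, 145.8], [263, 145, 5, 2, 6]), ([188.0, 151.0], [188, 150, 1, 3, 3]), ([226.3, 156.4], [219, 151, 17, 8, 32]), ([195.0, 155.6], [187, 154, 18, 3, 28]), ([257.0, 160.5], [250, 157, 17, 6, 24])]
```

Measured so far:
- **Tube:** centre about (443,-21) mm, axis to the cap (-0.06,1). Measured length is 112 mm against 110 mm given.
- **Pocket:** about (643,-33) mm, rack yaw about -0.042. The insert looks 8 mm or so nearer than nominal.

I'll move towards the tube first.

Emit:
{"method": "arm_command", "body": {"series": [0,0,0,0.8,0.98,0,1,0,0,0,0.8,0.98,0,1,0,0,0,0.8,0.98,0,1]}}

```text
t: 0.48
eef_pos: [0.2299, 0.5322, 0.249]
ee_rot: [3.141, 0.0, -0.268]
force: [0.8, 0.1, 0.3]
width: 0.0876
gripper_force: 0.0
```

Emit:
{"method": "arm_command", "body": {"series": [0,0,0,0.8,0.98,0,1,0,0,0,0.8,0.98,0,1,0,0,0,0.8,0.98,0,1]}}

```text
t: 0.85
eef_pos: [0.281, 0.4173, 0.2489]
ee_rot: [-3.142, 0.0, -0.268]
force: [-0.4, 0.7, 1.1]
width: 0.0876
gripper_force: 0.0
```

Emit:
{"method": "arm_command", "body": {"series": [0,0,0,0.8,0.98,0,1,0,0,0,0.8,0.98,0,1,0,0,0,0.8,0.98,0,1]}}

```text
t: 1.23
eef_pos: [0.3324, 0.3024, 0.2487]
ee_rot: [-3.141, 0.0, -0.269]
force: [0.6, 1.4, 0.1]
width: 0.0874
gripper_force: 0.0
```

Emit:
{"method": "arm_command", "body": {"series": [0,0,0,0.8,0.98,0,1,0,0,0,0.8,0.98,0,1,0,0,0,0.8,0.98,0,1]}}

```text
t: 1.6
eef_pos: [0.3841, 0.1872, 0.2486]
ee_rot: [3.141, 0.0, -0.27]
force: [-0.6, 0.0, -1.0]
width: 0.0878
gripper_force: 0.0
```

```bash
cat >> h.py <<'E'
def pose():
    s=arm.get_state(); return np.array(s["eef_pos"]),R.from_euler("xyz",s["ee_rot"]).as_matrix(),s
def row(pt,Rt):
    p,Rc,s=pose(); rv=R.from_matrix(Rc.T@Rt).as_rotvec()/(np.pi/2); sh=Rc.T@(pt-p)/.1
    print("t",round(s["t"],2),"pos",p.round(4),"q",np.array(s["q"]).round(2),"\n turn",rv.round(3),"shift",sh.round(3),"F",np.array(s["force"]).round(1),"w",round(s["width"],4))
U=np.array([-.0625,.998,0]); TH=np.radians(48); Z=np.array([0,0,1.])
def frame(x,z): return np.c_[x,np.cross(z,x),z]
RL=frame(-(np.sin(TH)*U-np.cos(TH)*Z),-np.cos(TH)*U-np.sin(TH)*Z)   # lying grasp
def RU(yaw=-.042,th=TH):                                            # upright
    f=np.array([np.cos(yaw),np.sin(yaw),0]); return frame(-(np.cos(th)*f+np.sin(th)*Z),np.sin(th)*f-np.cos(th)*Z)
G=np.array([.4415,.0006,.026])-.003*RL[:,2]
PRE=G-.11*RL[:,2]
E
python3 -c "
from h import *
row(PRE,RL);print(PRE)"
```

```text
t 1.6 pos [0.3841 0.1872 0.2486] q [ 0.92 -0.06 -0.5   0.   -1.14  0.38] 
 turn [-0.288  0.404  0.751] shift [0.804 0.93  1.386] F [-0.6  0.  -1. ] w 0.0878
[0.43677427 0.07606054 0.10997537]
```

Emit:
{"method": "arm_command", "body": {"series": [-0.288,0.404,0.751,0.8,0.93,0.6,1,-0.288,0.404,0.751,0.8,0.93,0.6,1,-0.288,0.404,0.751,0.8,0.93,0.6,1,-0.288,0.404,0.751,0.8,0.93,0.6,1,-0.288,0.404,0.751,0.8,0.93,0.8,1,-0.288,0.404,0.751,0.8,0.93,1,1,-0.288,0.404,0.751,0.8,0.93,1,1,-0.288,0.404,0.751,0.8,0.93,1,1]}}

```text
t: 2.6
eef_pos: [0.4363, 0.0808, 0.1475]
ee_rot: [-3.139, -0.736, -1.506]
force: [-0.6, -0.2, -0.3]
width: 0.0877
gripper_force: 0.0
```

```bash
python3 -c "
from h import *
row(PRE,RL);row(G,RL)"
```

```text
t 2.6 pos [0.4363 0.0808 0.1475] q [ 0.98  0.32 -0.72  0.46 -1.19 -1.24] 
 turn [-0.002 -0.002  0.001] shift [-0.216 -0.001  0.31 ] F [-0.6 -0.2 -0.3] w 0.0877
t 2.6 pos [0.4363 0.0808 0.1475] q [ 0.98  0.32 -0.72  0.46 -1.19 -1.24] 
 turn [-0.002 -0.002  0.001] shift [-0.219  0.003  1.41 ] F [-0.6 -0.2 -0.3] w 0.0877
```

Emit:
{"method": "arm_command", "body": {"series": [0,0,0,-0.22,0,0.3,1,0,0,0,-0.22,0,0.6,1,0,0,0,-0.22,0,0.9,1,0,0,0,-0.22,0,0.9,1]}}

```text
t: 3.1
eef_pos: [0.4382, 0.0343, 0.0657]
ee_rot: [3.139, -0.735, -1.502]
force: [0.2, -0.1, -0.5]
width: 0.0877
gripper_force: 0.0
```

```bash
python3 -c "
from h import *
row(G,RL)
a=arm.grab_frame('top')[140:270,180:330];b=arm.grab_frame('side')[150:280,200:350]
cv2.imwrite('pics/g1.png',np.hstack([cv2.resize(i,(400,347),interpolation=2) for i in(a,b)]))"
```

```text
t 3.1 pos [0.4382 0.0343 0.0657] q [ 0.9   0.43 -0.87  0.59 -0.95 -1.34] 
 turn [-0.001 -0.001  0.003] shift [-0.014 -0.011  0.491] F [ 0.2 -0.1 -0.5] w 0.0877
```

View pics/g1.png

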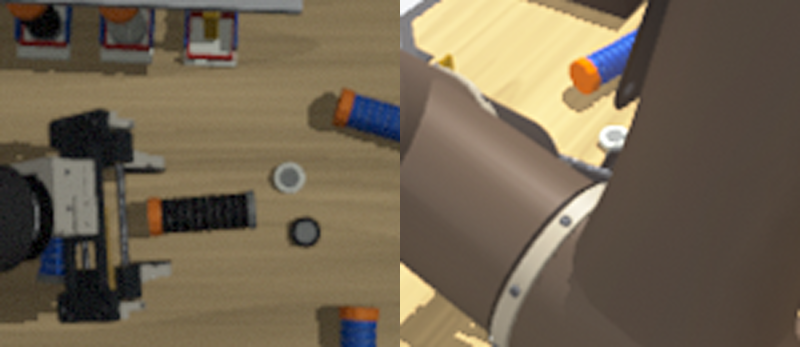

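The top view shows the open fingers straddling the tube, with tips at crop (163,163) and (168,268). The tube lies centred between them, cap towards the palm. I'll advance and close.

Emit:
{"method": "arm_command", "body": {"series": [0,0,0,-0.01,-0.01,0.25,1,0,0,0,-0.01,-0.01,0.49,1,0,0,0,-0.01,-0.01,0.49,1,0,0,0,-0.01,-0.01,0.49,0,0,0,0,-0.01,-0.01,0.49,0,0,0,0,-0.01,-0.01,0.49,0,0,0,0,-0.01,-0.01,0.49,0,0,0,0,-0.01,-0.01,0.49,0], "force": 30}}

```text
t: 4.2
eef_pos: [0.4419, 0.0028, 0.0299]
ee_rot: [-3.141, -0.732, -1.504]
force: [0.3, -0.6, -1.1]
width: 0.0434
gripper_force: 0.0
```

```bash
python3 -c "
from h import *
row(G,RL); print(pose()[1].round(3))"
```

```text
t 4.2 pos [0.4419 0.0028 0.0299] q [ 0.81  0.47 -0.95  0.72 -0.84 -1.42] 
 turn [-0.002  0.001  0.002] shift [-0.01   0.006  0.013] F [ 0.3 -0.6 -1.1] w 0.0434
[[ 0.049 -0.998  0.045]
 [-0.742 -0.067 -0.667]
 [ 0.668 -0.    -0.744]]
```

Emit:
{"method": "arm_command", "body": {"series": [0,0,0,0,0,0,0,0,0,0,0,0,0,0,0,0,0,0,0,0,0,0,0,0,0.13,0,-0.15,0,0,0,0,0.33,0,-0.37,0,0,0,0,0.67,0,-0.74,0,0,0,0,0.94,0,-1,0,0,0,0,0.94,0,-1,0]}}

```text
t: 5.2
eef_pos: [0.4428, 0.0004, 0.1686]
ee_rot: [-3.137, -0.728, -1.508]
force: [0.2, -0.2, -1.9]
width: 0.0362
gripper_force: 30.0
```

```bash
python3 -c "
from h import *
s=pose()[2]; print(s['gripper_force'])
Ru=RU(); row(np.array([.47,-.03,.19])-.003*Ru[:,2],Ru)"
```

```text
29.99101012945175
t 5.2 pos [4.428e-01 4.000e-04 1.686e-01] q [ 0.85  0.23 -0.81  0.54 -1.15 -1.17] 
 turn [ 0.061 -0.732  1.158] shift [ 0.394 -0.23   0.038] F [ 0.2 -0.2 -1.9] w 0.0362
```

Emit:
{"method": "arm_command", "body": {"series": [0.03,-0.366,0.579,0.2,-0.12,0.02,0,0.03,-0.366,0.579,0.4,-0.23,0.04,0,0.03,-0.366,0.579,0.4,-0.23,0.04,0,0.03,-0.366,0.579,0.4,-0.23,0.04,0,0.03,-0.366,0.579,0.4,-0.23,0.04,0,0.03,-0.366,0.579,0.4,-0.23,0.04,0,0.03,-0.366,0.579,0.4,-0.23,0.04,0]}}

```text
t: 6.08
eef_pos: [0.4655, -0.0327, 0.1897]
ee_rot: [-2.776, 0.045, -2.327]
force: [0.2, -0.1, -0.7]
width: 0.0365
gripper_force: 30.0
```

```bash
python3 -c "
from h import *
Ru=RU(); row(np.array([.47,-.03,.19])-.003*Ru[:,2],Ru)"
```

```text
t 6.08 pos [ 0.4655 -0.0327  0.1897] q [ 0.58 -0.1  -0.94  0.56 -0.68 -1.78] 
 turn [ 0.03  -0.371  0.579] shift [-0.037 -0.005 -0.021] F [ 0.2 -0.1 -0.7] w 0.0365
```

Emit:
{"method": "arm_command", "body": {"series": [0.03,-0.371,0.579,-0.04,-0.01,-0.02,0,0.03,-0.371,0.579,-0.04,-0.01,-0.02,0,0.03,-0.371,0.579,-0.04,-0.01,-0.02,0,0.03,-0.371,0.579,-0.04,-0.01,-0.02,0,0.03,-0.371,0.579,-0.04,-0.01,-0.02,0,0.03,-0.371,0.579,-0.04,-0.01,-0.02,0,0.03,-0.371,0.579,-0.04,-0.01,-0.02,0]}}

```text
t: 6.95
eef_pos: [0.4753, -0.1124, 0.2163]
ee_rot: [3.003, 0.781, 3.117]
force: [-0.1, -0.8, -2.0]
width: 0.0364
gripper_force: 30.0
```

```bash
python3 -c "
from h import *
Ru=RU(); row(np.array([.47,-.03,.19])-.003*Ru[:,2],Ru)"
```

```text
t 6.95 pos [ 0.4753 -0.1124  0.2163] q [ 0.17 -0.24 -1.01  0.06 -0.01 -1.77] 
 turn [ 0.096 -0.037  0.005] shift [0.239 0.801 0.218] F [-0.1 -0.8 -2. ] w 0.0364
```

The wrist ran to its q5 limit this close in. I'll try the same upright pose farther out, still in front of the lip.

```bash
python3 -c "
from h import *
for th in (48,44,40):
  Ru=RU(th=np.radians(th)); row(np.array([.545,-.04,.17])-.003*Ru[:,2],Ru)"
```

```text
t 6.95 pos [ 0.4753 -0.1124  0.2163] q [ 0.17 -0.24 -1.01  0.06 -0.01 -1.77] 
 turn [ 0.096 -0.037  0.005] shift [-0.155  0.627  0.872] F [-0.1 -0.8 -2. ] w 0.0364
t 6.95 pos [ 0.4753 -0.1124  0.2163] q [ 0.17 -0.24 -1.01  0.06 -0.01 -1.77] 
 turn [0.096 0.008 0.008] shift [-0.157  0.627  0.871] F [-0.1 -0.8 -2. ] w 0.0364
t 6.95 pos [ 0.4753 -0.1124  0.2163] q [ 0.17 -0.24 -1.01  0.06 -0.01 -1.77] 
 turn [0.095 0.052 0.012] shift [-0.159  0.627  0.872] F [-0.1 -0.8 -2. ] w 0.0364
```

Emit:
{"method": "arm_command", "body": {"series": [0,0,0,0,0,0.6,0,0,0,0,0,0,0.6,0,0,0,0,0,0,0.6,0,0,0,0,0,0,0.6,0]}}

```text
t: 7.45
eef_pos: [0.5157, -0.1001, 0.1758]
ee_rot: [3.011, 0.775, 3.118]
force: [0.0, 0.1, -1.0]
width: 0.0366
gripper_force: 30.0
```

```bash
python3 -c "
from h import *
for th in (48,):
  Ru=RU(th=np.radians(th)); row(np.array([.545,-.04,.17])-.003*Ru[:,2],Ru)"
```

```text
t 7.45 pos [ 0.5157 -0.1001  0.1758] q [ 0.16 -0.07 -0.86 -0.33 -0.   -1.37] 
 turn [ 0.092 -0.04   0.006] shift [-0.157  0.576  0.284] F [ 0.   0.1 -1. ] w 0.0366
```

```bash
cat > fk.py <<'E'
import numpy as np
from scipy.spatial.transform import Rotation as R
from scipy.optimize import least_squares
e=np.eye(3)
def parts(q,s4=1):
    r=lambda ax,a:R.from_euler(ax,a).as_matrix()
    A=r('z',q[0]);B=A@r('y',q[1]);Cc=A@r('y',q[1]-q[2]);D=Cc@r('x',s4*q[3])@r('y',-q[4])
    return A,B,Cc,D
def M(q,s4):
    A,B,Cc,D=parts(q,s4); return np.c_[A[:,0],A[:,1],A[:,2],B[:,2],Cc[:,0],Cc[:,2],D[:,0]]
data=[([1.5931,.3593,.0112,0,-1.2241,-.2881],[.1772,.6509,.2477]),([.92,-.06,-.5,0,-1.14,.38],[.3841,.1872,.2486]),
([.98,.32,-.72,.46,-1.19,-1.24],[.4363,.0808,.1475]),([.9,.43,-.87,.59,-.95,-1.34],[.4382,.0343,.0657]),([.81,.47,-.95,.72,-.84,-1.42],[.4419,.0028,.0299]),
([.85,.23,-.81,.54,-1.15,-1.17],[.4428,.0004,.1686]),([.58,-.1,-.94,.56,-.68,-1.78],[.4655,-.0327,.1897]),([.17,-.24,-1.01,.06,-.01,-1.77],[.4753,-.1124,.2163]),([.16,-.07,-.86,-.33,0,-1.37],[.5157,-.1001,.1758])]
E
python3 - <<'E'
from fk import *
for s4 in(1,-1):
    A=np.vstack([M(q,s4) for q,_ in data]);b=np.hstack([p for _,p in data])
    x,*_=np.linalg.lstsq(A,b,rcond=1e-3); print(s4,x.round(3),(A@x-b).reshape(-1,3).round(3).tolist())
    for q in(data[4][0],data[6][0]): print(parts(q,s4)[3][:,0].round(3))
E
```

```text
1 [ 0.179 -0.27   0.288  0.202  0.355 -0.032  0.045] [[0.079, -0.072, 0.033], [0.118, 0.027, 0.016], [-0.021, 0.088, -0.024], [-0.053, 0.05, 0.022], [-0.075, 0.024, 0.049], [-0.021, 0.103, -0.04], [-0.01, 0.027, -0.029], [-0.039, -0.086, -0.034], [-0.054, -0.098, 0.007]]
[-0.668  0.01  -0.744]
[-0.081  0.346 -0.935]
-1 [ 0.105 -0.194  0.122  0.53   0.351  0.022  0.271] [[0.002, -0.018, 0.001], [0.011, 0.012, 0.002], [-0.001, 0.019, -0.015], [0.001, 0.01, 0.005], [-0.0, -0.013, 0.019], [-0.006, 0.01, -0.025], [-0.028, -0.021, -0.04], [-0.009, -0.004, 0.002], [0.03, -0.008, 0.049]]
[ 0.043 -0.667 -0.744]
[ 0.285 -0.212 -0.935]
```

```bash
python3 - <<'E'
from fk import *
b=np.hstack([p for _,p in data])
r=lambda ax,a:R.from_euler(ax,a).as_matrix()
def M2(q,extra):
    A,B,C,D=parts(q,-1);W=C@r('x',-q[3]); cols=[A[:,0],A[:,1],A[:,2],B[:,2],C[:,0],D[:,0]]
    L=dict(B0=B[:,0],C2=C[:,2],W1=W[:,1],W2=W[:,2],D2=D[:,2]); return np.c_[tuple(cols+[L[k] for k in extra])]
for ex in([],["B0"],["W2"],["W1"],["B0","C2"],["W1","W2"],["C2","B0","W1","W2"],["C2","B0","W1","W2","D2"]):
    A=np.vstack([M2(q,ex) for q,_ in data]);x,*_=np.linalg.lstsq(A,b,rcond=1e-4);print(ex,x.round(3),np.abs(A@x-b).max().round(3))
E
```

```text
[] [ 0.119 -0.195  0.13   0.535  0.355  0.267] 0.047
['B0'] [ 0.109 -0.195  0.132  0.532  0.351  0.266  0.013] 0.049
['W2'] [ 0.12  -0.194  0.132  0.533  0.355  0.265 -0.003] 0.046
['W1'] [ 0.002 -0.002  0.2    0.599  0.464  0.354 -0.19 ] 0.003
['B0', 'C2'] [ 0.105 -0.194  0.122  0.53   0.351  0.271  0.     0.022] 0.049
['W1', 'W2'] [ 0.002 -0.002  0.201  0.599  0.464  0.354 -0.19  -0.001] 0.003
['C2', 'B0', 'W1', 'W2'] [ 0.    -0.003  0.202  0.596  0.463  0.352  0.003  0.003 -0.188 -0.003] 0.003
['C2', 'B0', 'W1', 'W2', 'D2'] [-0.001 -0.005  0.201  0.596  0.463  0.351  0.002  0.005 -0.187 -0.002
 -0.002] 0.003
```

```bash
cat >> fk.py <<'E'
r=lambda ax,a:R.from_euler(ax,a).as_matrix()
LO=np.array([-3.07,-1.43,-1.02,-3.03,-3.05,-3.03])+.03;HI=np.array([3.07,2.12,1.25,1.67,0,3.03])-.03
def fk(q):
    A,B,C,D=parts(q,-1);W=C@r('x',-q[3]); p=.2*A[:,2]+.6*B[:,2]+.464*C[:,0]+.354*D[:,0]-.19*W[:,1]
    return p,np.c_[-D[:,1],-D[:,2],D[:,0]]@r('z',-q[5])
def ik(p,Rt,n=60,seeds=()):
    g=np.random.default_rng(0);out=[]
    for s in list(seeds)+[g.uniform(LO,HI) for _ in range(n)]:
        f=lambda q:np.r_[(fk(q)[0]-p)*5,R.from_matrix(fk(q)[1].T@Rt).as_rotvec()]
        o=least_squares(f,np.clip(s,LO+.001,HI-.001),bounds=(LO,HI))
        if o.cost<1e-7 and not any(np.allclose(o.x,k,atol=.03) for k in out): out.append(o.x)
    return out
E
python3 - <<'E'
from fk import *; import h
print(fk(data[4][0])[1].round(3))
F=np.diag([-1,-1,1.])
print('lying A',[x.round(2).tolist() for x in ik(h.G,h.RL@F)])
for P in([.545,-.04,.17],[.63,-.033,.10],[.643,-.033,.09]):
  for th in(42,48):
    for yaw in(-.3,-.04,.2):
      for nm,f in(('A',F),('B',np.eye(3))):
        Rt=h.RU(yaw,np.radians(th))@f; s=ik(np.array(P)-.003*Rt[:,2],Rt,25); print(P,th,yaw,nm,[x.round(2).tolist() for x in s])
E
```

```text
[[ 0.05  -0.998  0.043]
 [-0.742 -0.066 -0.667]
 [ 0.668  0.001 -0.744]]
lying A [[0.81, 0.48, -0.95, 0.73, -0.84, 1.71]]
[0.545, -0.04, 0.17] 42 -0.3 A []
[0.545, -0.04, 0.17] 42 -0.3 B []
[0.545, -0.04, 0.17] 42 -0.04 A []
[0.545, -0.04, 0.17] 42 -0.04 B []
[0.545, -0.04, 0.17] 42 0.2 A []
[0.545, -0.04, 0.17] 42 0.2 B []
[0.545, -0.04, 0.17] 48 -0.3 A []
[0.545, -0.04, 0.17] 48 -0.3 B []
[0.545, -0.04, 0.17] 48 -0.04 A []
[0.545, -0.04, 0.17] 48 -0.04 B []
[0.545, -0.04, 0.17] 48 0.2 A []
[0.545, -0.04, 0.17] 48 0.2 B []
[0.63, -0.033, 0.1] 42 -0.3 A [[-0.36, 0.25, -0.7, -2.78, -0.12, -1.89]]
[0.63, -0.033, 0.1] 42 -0.3 B [[-0.36, 0.25, -0.7, -2.78, -0.12, 1.26]]
[0.63, -0.033, 0.1] 42 -0.04 A []
[0.63, -0.033, 0.1] 42 -0.04 B []
[0.63, -0.033, 0.1] 42 0.2 A []
[0.63, -0.033, 0.1] 42 0.2 B []
[0.63, -0.033, 0.1] 48 -0.3 A [[-0.4, 0.29, -0.86, -2.97, -0.42, -1.67]]
[0.63, -0.033, 0.1] 48 -0.3 B [[-0.4, 0.29, -0.86, -2.97, -0.42, 1.47]]
[0.63, -0.033, 0.1] 48 -0.04 A []
[0.63, -0.033, 0.1] 48 -0.04 B []
[0.63, -0.033, 0.1] 48 0.2 A []
[0.63, -0.033, 0.1] 48 0.2 B [[-0.12, 0.25, -0.46, -1.36, -0.24, 0.01]]
[0.643, -0.033, 0.09] 42 -0.3 A [[-0.37, 0.29, -0.73, -2.9, -0.19, -1.76]]
[0.643, -0.033, 0.09] 42 -0.3 B [[-0.37, 0.29, -0.73, -2.9, -0.19, 1.38]]
[0.643, -0.033, 0.09] 42 -0.04 A []
[0.643, -0.033, 0.09] 42 -0.04 B []
[0.643, -0.033, 0.09] 42 0.2 A [[0.15, 0.27, -0.53, -0.74, -0.05, 2.35]]
[0.643, -0.033, 0.09] 42 0.2 B [[0.15, 0.27, -0.53, -0.74, -0.05, -0.79]]
[0.643, -0.033, 0.09] 48 -0.3 A [[-0.38, 0.33, -0.85, -3.0, -0.45, -1.64]]
[0.643, -0.033, 0.09] 48 -0.3 B [[-0.38, 0.33, -0.85, -3.0, -0.45, 1.5]]
[0.643, -0.033, 0.09] 48 -0.04 A []
[0.643, -0.033, 0.09] 48 -0.04 B []
[0.643, -0.033, 0.09] 48 0.2 A []
[0.643, -0.033, 0.09] 48 0.2 B [[-0.14, 0.28, -0.44, -1.41, -0.26, 0.07]]
```

```bash
cat > scan.py <<'E'
from fk import *; import h
seeds=[[.2,.25,-.5,.0,-.2,-1.6],[.2,.25,-.5,-.7,-.1,-.8],[-.1,.27,-.45,-1.4,-.25,0],[.3,.2,-.6,.5,-.3,-1.8],[0.3,.2,-.6,1.2,-.3,-2.5],[-.37,.3,-.8,-2.9,-.3,1.4]]
for th in(36,40,44,48,52):
  for yaw in(-.6,-.4,-.2,-.1,0,.1,.2,.3,.4,.6):
    res=[]
    for P in([.565,-.035,.12],[.63,-.033,.10]):
        Rt=h.RU(yaw,np.radians(th)); res.append([x.round(2).tolist() for x in ik(np.array(P)-.003*Rt[:,2],Rt,0,seeds)])
    if any(res): print(th,yaw,*res)
E
timeout 500 python3 scan.py
```

```text
36 0.3 [[0.23, 0.11, -0.72, -0.35, -0.12, -1.17]] [[0.18, 0.24, -0.56, -0.47, -0.16, -1.01]]
36 0.4 [[0.11, 0.13, -0.58, -0.61, -0.3, -0.74]] [[0.09, 0.26, -0.46, -0.65, -0.31, -0.69]]
36 0.6 [[-0.04, 0.17, -0.47, -0.76, -0.53, -0.34]] [[-0.03, 0.29, -0.36, -0.77, -0.52, -0.34]]
40 0.3 [[0.13, 0.12, -0.63, -0.68, -0.17, -0.77]] [[0.09, 0.24, -0.5, -0.75, -0.19, -0.67]]
40 0.4 [[0.01, 0.13, -0.55, -0.83, -0.34, -0.46]] [[0.0, 0.26, -0.43, -0.86, -0.33, -0.43]]
40 0.6 [[-0.13, 0.18, -0.45, -0.91, -0.57, -0.15]] [[-0.11, 0.3, -0.35, -0.92, -0.55, -0.15]]
44 0.2 [[0.17, 0.11, -0.67, -0.76, -0.03, -0.79]] [[0.08, 0.24, -0.51, -0.93, -0.1, -0.56]]
44 0.3 [[-0.02, 0.12, -0.56, -1.01, -0.26, -0.34]] [[-0.03, 0.25, -0.45, -1.05, -0.26, -0.29]]
44 0.4 [[-0.11, 0.14, -0.52, -1.06, -0.4, -0.16]] [[-0.1, 0.27, -0.41, -1.08, -0.39, -0.14]]
44 0.6 [[-0.22, 0.2, -0.45, -1.05, -0.62, 0.04]] [[-0.18, 0.31, -0.34, -1.07, -0.6, 0.03]]
48 -0.2 [] [[-0.39, 0.26, -0.71, -2.57, -0.27, 1.15]]
48 0.1 [[0.02, 0.11, -0.6, -1.21, -0.06, -0.31]] [[-0.06, 0.24, -0.48, -1.36, -0.12, -0.1]]
48 0.2 [[-0.12, 0.12, -0.
[... 381 characters left out ...]
, -0.4, 1.17]] [[-0.45, 0.31, -0.82, -2.72, -0.48, 1.34]]
52 -0.1 [[-0.42, 0.14, -0.73, -2.18, -0.31, 0.84]] [[-0.42, 0.28, -0.69, -2.4, -0.38, 1.07]]
52 0 [[-0.34, 0.13, -0.65, -1.9, -0.28, 0.56]] [[-0.36, 0.27, -0.58, -2.07, -0.32, 0.75]]
52 0.1 [[-0.31, 0.14, -0.62, -1.71, -0.32, 0.41]] [[-0.31, 0.26, -0.53, -1.83, -0.33, 0.53]]
52 0.2 [[-0.32, 0.15, -0.59, -1.59, -0.4, 0.36]] [[-0.3, 0.27, -0.49, -1.67, -0.39, 0.43]]
52 0.3 [[-0.34, 0.17, -0.56, -1.5, -0.49, 0.35]] [[-0.3, 0.29, -0.46, -1.56, -0.46, 0.38]]
52 0.4 [[-0.36, 0.19, -0.53, -1.42, -0.58, 0.35]] [[-0.32, 0.31, -0.43, -1.47, -0.55, 0.37]]
52 0.6 [[-0.39, 0.25, -0.46, -1.3, -0.76, 0.39]] [[-0.34, 0.36, -0.36, -1.32, -0.72, 0.38]]
```

```bash
cat > ck.py <<'E'
from fk import *; import h
q=np.array(h.pose()[2]["q"])
p,Rc,s=h.pose(); pf,Rf=fk(q); print("fk err",(pf-p).round(4),np.degrees(R.from_matrix(Rf.T@Rc).magnitude()).round(2),"q",q.round(3))
for P,y in(([.545,-.035,.14],.4),([.56,-.035,.14],.3)):
    Rt=h.RU(y); pt=np.array(P)-.003*Rt[:,2]; print([x.round(2).tolist() for x in ik(pt,Rt,0,[[-.1,.2,-.5,-1.2,-.4,0]])]); h.row(pt,Rt)
E
python3 ck.py
```

```text
fk err [-0.0009  0.0016  0.0012] 0.0 q [ 0.16  -0.072 -0.855 -0.328 -0.004 -1.374]
[[-0.21, 0.09, -0.55, -1.19, -0.48, 0.01]]
t 7.45 pos [ 0.5157 -0.1001  0.1758] q [ 0.16 -0.07 -0.86 -0.33 -0.   -1.37] 
 turn [-0.112 -0.027 -0.188] shift [0.052 0.588 0.502] F [ 0.   0.1 -1. ] w 0.0366
[[-0.13, 0.09, -0.56, -1.17, -0.34, -0.12]]
t 7.45 pos [ 0.5157 -0.1001  0.1758] q [ 0.16 -0.07 -0.86 -0.33 -0.   -1.37] 
 turn [-0.066 -0.03  -0.145] shift [-0.054  0.58   0.606] F [ 0.   0.1 -1. ] w 0.0366
```

Emit:
{"method": "arm_command", "body": {"series": [-0.112,-0.027,-0.188,0.05,0.59,0.5,0,-0.112,-0.027,-0.188,0.05,0.59,0.5,0,-0.112,-0.027,-0.188,0.05,0.59,0.5,0,-0.112,-0.027,-0.188,0.05,0.59,0.5,0,-0.112,-0.027,-0.188,0.05,0.59,0.5,0,-0.112,-0.027,-0.188,0.05,0.59,0.5,0]}}

```text
t: 8.2
eef_pos: [0.5327, -0.0059, 0.1678]
ee_rot: [-3.083, 0.803, -2.746]
force: [0.2, -0.5, -0.5]
width: 0.0363
gripper_force: 30.0
```

```bash
python3 ck.py
```

```text
fk err [-0.001   0.0013  0.0013] 0.0 q [ 0.312 -0.04  -0.804 -0.487 -0.003 -1.026]
[[-0.21, 0.09, -0.55, -1.19, -0.48, 0.01]]
t 8.2 pos [ 0.5327 -0.0059  0.1678] q [ 0.31 -0.04 -0.8  -0.49 -0.   -1.03] 
 turn [-0.04  -0.022 -0.001] shift [ 0.2   -0.305  0.182] F [ 0.2 -0.5 -0.5] w 0.0363
[[-0.13, 0.09, -0.56, -1.17, -0.34, -0.12]]
t 8.2 pos [ 0.5327 -0.0059  0.1678] q [ 0.31 -0.04 -0.8  -0.49 -0.   -1.03] 
 turn [ 0.007 -0.021  0.042] shift [ 0.104 -0.355  0.285] F [ 0.2 -0.5 -0.5] w 0.0363
```

```bash
python3 - <<'E'
from fk import *; import h
p,Rc,s=h.pose(); q0=np.array(s["q"]); q1=np.array([-.21,.09,-.55,-1.19,-.48,.01])
pf,Rf=fk(q0)
up=R.from_matrix(h.RU()).as_matrix().T@h.Z
for k in range(1,9):
    pk,Rk=fk(q0+(q1-q0)*k/8); rv=R.from_matrix(Rf.T@Rk).as_rotvec()/(np.pi/2)
    print(np.r_[rv,Rf.T@(pk-pf)*10].round(3).tolist(),pk.round(3),"tilt",np.arccos((Rk@up)[2]).round(2))
E
```

```text
[0.007, 0.022, 0.003, 0.205, -0.112, 0.003] [ 0.523 -0.021  0.155] tilt 0.08
[0.007, 0.039, 0.006, 0.371, -0.178, 0.008] [ 0.515 -0.031  0.143] tilt 0.1
[0.002, 0.049, 0.009, 0.489, -0.207, 0.021] [ 0.509 -0.037  0.133] tilt 0.11
[-0.006, 0.051, 0.011, 0.552, -0.213, 0.043] [ 0.507 -0.038  0.127] tilt 0.12
[-0.017, 0.045, 0.012, 0.555, -0.21, 0.073] [ 0.508 -0.038  0.125] tilt 0.1
[-0.027, 0.03, 0.011, 0.496, -0.212, 0.11] [ 0.515 -0.035  0.127] tilt 0.08
[-0.036, 0.007, 0.007, 0.378, -0.233, 0.151] [ 0.526 -0.033  0.132] tilt 0.05
[-0.041, -0.024, 0.001, 0.202, -0.284, 0.188] [ 0.541 -0.032  0.143] tilt 0.0
```

Emit:
{"method": "arm_command", "body": {"series": [0.007,0.022,0.003,0.205,-0.112,0.003,0,0.007,0.039,0.006,0.371,-0.178,0.008,0,0.002,0.049,0.009,0.489,-0.207,0.021,0,-0.006,0.051,0.011,0.552,-0.213,0.043,0,-0.017,0.045,0.012,0.555,-0.21,0.073,0,-0.027,0.03,0.011,0.496,-0.212,0.11,0,-0.036,0.007,0.007,0.378,-0.233,0.151,0,-0.041,-0.024,0.001,0.202,-0.284,0.188,0]}}

```text
t: 9.2
eef_pos: [0.5422, -0.034, 0.1403]
ee_rot: [3.134, 0.84, -2.747]
force: [-0.5, -0.2, -1.7]
width: 0.0362
gripper_force: 30.0
```

```bash
python3 ck.py
```

```text
fk err [-0.0001 -0.0002  0.0021] 0.0 q [-0.216  0.093 -0.548 -1.191 -0.484  0.014]
[[-0.21, 0.09, -0.55, -1.19, -0.48, 0.01]]
t 9.2 pos [ 0.5422 -0.034   0.1403] q [-0.22  0.09 -0.55 -1.19 -0.48  0.01] 
 turn [ 0.002  0.001 -0.002] shift [-0.012 -0.02  -0.011] F [-0.5 -0.2 -1.7] w 0.0362
[[-0.13, 0.09, -0.56, -1.17, -0.34, -0.12]]
t 9.2 pos [ 0.5422 -0.034   0.1403] q [-0.22  0.09 -0.55 -1.19 -0.48  0.01] 
 turn [0.049 0.001 0.04 ] shift [-0.105 -0.076  0.091] F [-0.5 -0.2 -1.7] w 0.0362
```

```bash
python3 - <<'E'
from fk import *; import h
Rt=h.RU(.17); pt=np.array([.555,-.036,.125])-.003*Rt[:,2]; print([x.round(2).tolist() for x in ik(pt,Rt,0,[[-.1,.2,-.5,-1.2,-.4,0]])]); h.row(pt,Rt)
E
```

```text
[[-0.07, 0.09, -0.6, -1.25, -0.19, -0.17]]
t 9.2 pos [ 0.5422 -0.034   0.1403] q [-0.22  0.09 -0.55 -1.19 -0.48  0.01] 
 turn [0.111 0.001 0.095] shift [ 0.04  -0.064  0.155] F [-0.5 -0.2 -1.7] w 0.0362
```

Emit:
{"method": "arm_command", "body": {"series": [0.055,0,0.048,0.02,-0.03,0.08,0,0.111,0,0.095,0.04,-0.065,0.155,0,0.111,0,0.095,0.04,-0.065,0.155,0,0.111,0,0.095,0.04,-0.065,0.155,0]}}

```text
t: 9.7
eef_pos: [0.553, -0.0356, 0.1276]
ee_rot: [-3.139, 0.839, -2.966]
force: [0.4, -1.0, -0.9]
width: 0.0363
gripper_force: 30.0
```

```bash
python3 - <<'E'
from h import *
Rt=RU(.17); row(np.array([.555,-.036,.125])-.003*Rt[:,2],Rt)
for n in("top","side"): cv2.imwrite(f"pics/{n}2.png",arm.grab_frame(n))
a=cv2.imread("pics/top2.png")[110:240,180:330];b=cv2.imread("pics/side2.png")[110:240,140:290]
cv2.imwrite('pics/u1.png',np.hstack([cv2.resize(i,(400,347),interpolation=2) for i in(a,b)]))
E
```

```text
t 9.7 pos [ 0.553  -0.0356  0.1276] q [-0.06  0.08 -0.6  -1.23 -0.18 -0.19] 
 turn [0.001 0.001 0.002] shift [ 0.007 -0.007  0.001] F [ 0.4 -1.  -0.9] w 0.0363
```

View pics/u1.png

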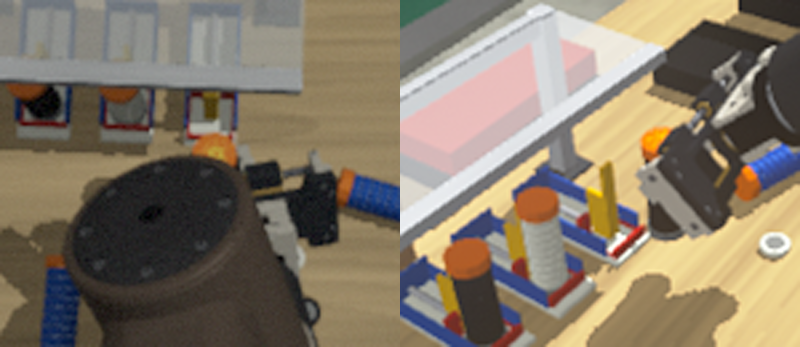

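Both views show the tube upright with its cap up, cap at top crop (213,150), in front of the empty lane. I'll measure the cap's offset from the lane line.

```bash
python3 - <<'E'
from h import *
t=cv2.imread("pics/top2.png"); s=cv2.imread("pics/side2.png")
bt=[x for x in blobs(mask(t,"orange")|mask(t,"yellow"),20) if 250<x[0][0]<275]; print(bt)
bs=[x for x in blobs(mask(s,"orange"),20) if 225<x[0][0]<260]; print(bs)
p,Rc,_=pose(); g=p+.003*Rc[:,2]; f=np.array([np.cos(.17),np.sin(.17),0]); ax=g+.006*f; print("pred axis",ax.round(4),"captop z",ax[2]+.033)
for b in bt: u,v,w,hh,_=b[1]; print("top",plane("top",u+w/2-.5,v+hh/2-.5,ax[2]+.030).round(4),plane("top",*b[0],ax[2]+.03).round(4))
# lane lines in top: red/blue guides: print columns of saturation across rows 150..158
for v in(149,151,153,155): print(v,[tuple(int(c) for c in t[v,u]) for u in range(247,272)])
o0=cv2.imread("pics/top0.png"); print(plane("top",258.9,144.7,.104).round(4), plane("top",258.9,152,.05).round(4))
E
```

```text
[([259.3, 146.7], [256, 144, 6, 10, 22]), ([260.7, 165.3], [252, 160, 17, 13, 135])]
[([234.1, 163.5], [230, 158, 12, 12, 62]), ([230.5, 252.2], [226, 245, 13, 17, 88])]
pred axis [ 0.5615 -0.0347  0.126 ] captop z 0.15896046027234328
top [ 0.6098 -0.0303  0.156 ] [ 0.6143 -0.0323  0.156 ]
top [ 0.5661 -0.0338  0.156 ] [ 0.5678 -0.0355  0.156 ]
149 [(47, 70, 79), (51, 68, 81), (71, 55, 57), (61, 44, 61), (70, 73, 92), (99, 107, 109), (107, 114, 113), (105, 112, 111), (95, 114, 116), (53, 84, 93), (12, 57, 74), (25, 66, 80), (10, 58, 76), (8, 57, 72), (49, 89, 100), (94, 110, 112), (105, 113, 112), (104, 113, 110), (105, 113, 112), (92, 98, 106), (77, 73, 93), (112, 69, 66), (108, 112, 123), (92, 124, 142), (95, 127, 143)]
151 [(48, 68, 80), (53, 70, 84), (71, 52, 54), (57, 37, 58), (73, 78, 95), (100, 105, 109), (106, 114, 112), (105, 114, 112), (106, 113, 110), (69, 85, 93), (23, 62, 79), (15, 60, 77), (15, 59, 75), (20, 59, 76), (47, 89, 102), (94, 110, 115), (103, 112, 112), (106, 111, 111), (106, 113, 112), (94, 99, 109), (75, 70, 90), (106, 73, 67), (101, 108, 117), (90, 122, 13
[... 162 characters left out ...]
 (68, 88, 92), (15, 59, 75), (9, 60, 76), (7, 56, 73), (14, 59, 76), (49, 90, 104), (93, 108, 113), (107, 113, 114), (107, 115, 112), (104, 113, 111), (95, 100, 110), (75, 66, 77), (108, 72, 58), (103, 109, 117), (88, 120, 137), (90, 122, 138)]
155 [(50, 71, 83), (66, 70, 75), (108, 63, 49), (86, 52, 79), (87, 94, 105), (107, 115, 115), (107, 114, 111), (105, 112, 112), (103, 111, 110), (99, 108, 109), (92, 104, 106), (89, 101, 104), (87, 103, 103), (121, 137, 137), (150, 164, 163), (127, 138, 137), (108, 116, 113), (105, 114, 113), (106, 113, 112), (86, 93, 106), (88, 70, 79), (114, 76, 59), (104, 108, 116), (87, 117, 134), (86, 118, 134)]
[ 0.6333 -0.0314  0.104 ] [ 0.6273 -0.0314  0.05  ]
```

```bash
cat >> h.py <<'E'
RK=RU(.17)
def ax(): # predicted tube axis at grasp height, foot z
    p,Rc,s=pose(); f=np.array([np.cos(.17),np.sin(.17),0]); a=p+.003*Rc[:,2]+.006*f; return a,a[2]-.077
def tgt(x,y,foot):
    f=np.array([np.cos(.17),np.sin(.17),0]); return np.array([x,y,foot+.077])-.006*f-.003*RK[:,2]
E
python3 - <<'E'
from h import *
row(tgt(.5615,-.030,.022),RK); row(tgt(.60,-.0316,.022),RK); row(tgt(.65,-.0337,.022),RK)
d=np.array([.999,-.042,0]); print("fwd 10mm:",(RK.T@d*.1).round(4), "up 10mm",(RK.T@Z*.1).round(4),"left",(RK.T@np.array([.042,.999,0])*.1).round(4))
E
```

```text
t 9.8 pos [ 0.5533 -0.0361  0.128 ] q [-0.06  0.08 -0.6  -1.23 -0.18 -0.19] 
 turn [0.    0.002 0.001] shift [0.195 0.047 0.186] F [ 0. -0. -1.] w 0.0364
t 9.8 pos [ 0.5533 -0.0361  0.128 ] q [-0.06  0.08 -0.6  -1.23 -0.18 -0.19] 
 turn [0.    0.002 0.001] shift [-0.056 -0.035  0.467] F [ 0. -0. -1.] w 0.0364
t 9.8 pos [ 0.5533 -0.0361  0.128 ] q [-0.06  0.08 -0.6  -1.23 -0.18 -0.19] 
 turn [0.    0.002 0.001] shift [-0.382 -0.141  0.831] F [ 0. -0. -1.] w 0.0364
fwd 10mm: [-0.0654 -0.021   0.0726] up 10mm [-0.0743  0.     -0.0669] left [-0.0141  0.0977  0.0156]
```

Lower to just above lip height, then move forward to x≈0.60, over the lip and short of the plate.

Emit:
{"method": "arm_command", "body": {"series": [0,0,0,0.1,0.025,0.095,0,0,0,0,0.195,0.047,0.186,0,0,0,0,0.195,0.047,0.186,0,0,0,0,0.12,0.02,0.27,0,0,0,0,0.03,-0.005,0.37,0,0,0,0,-0.056,-0.035,0.467,0,0,0,0,-0.056,-0.035,0.467,0]}}

```text
t: 10.68
eef_pos: [0.5932, -0.0318, 0.1013]
ee_rot: [-3.139, 0.841, -2.967]
force: [-0.5, 0.8, -2.2]
width: 0.0361
gripper_force: 30.0
```

```bash
python3 - <<'E'
from h import *
row(tgt(.60,-.0316,.022),RK); print(ax())
E
```

```text
t 10.68 pos [ 0.5932 -0.0318  0.1013] q [-0.16  0.2  -0.53 -1.44 -0.24  0.09] 
 turn [0.001 0.002 0.002] shift [ 0.012 -0.009 -0.01 ] F [-0.5  0.8 -2.2] w 0.0361
(array([ 0.60136502, -0.03039859,  0.09928222]), np.float64(0.02228222314866453))
```

Emit:
{"method": "arm_command", "body": {"series": [0,0,0,-0.033,-0.01,0.036,0,0,0,0,-0.065,-0.021,0.073,0,0,0,0,-0.098,-0.031,0.109,0,0,0,0,-0.131,-0.042,0.145,0,0,0,0,-0.131,-0.042,0.145,0]}}

```text
t: 11.3
eef_pos: [0.612, -0.0333, 0.1009]
ee_rot: [-3.14, 0.84, -2.969]
force: [-3.0, 0.8, -1.7]
width: 0.0364
gripper_force: 30.0
```

Emit:
{"method": "arm_command", "body": {"series": [0,0,0,-0.02,-0.006,0.022,0,0,0,0,-0.039,-0.013,0.044,0,0,0,0,-0.039,-0.013,0.044,0]}}

```text
t: 11.68
eef_pos: [0.6179, -0.0336, 0.1009]
ee_rot: [-3.14, 0.84, -2.969]
force: [-3.9, 0.3, 0.4]
width: 0.0365
gripper_force: 30.0
```

Emit:
{"method": "arm_command", "body": {"series": [0,0,0,-0.013,-0.004,0.015,0,0,0,0,-0.026,-0.008,0.029,0,0,0,0,-0.026,-0.008,0.029,0]}}

```text
t: 12.05
eef_pos: [0.6219, -0.0338, 0.101]
ee_rot: [-3.14, 0.84, -2.969]
force: [-3.5, 0.5, -0.4]
width: 0.0365
gripper_force: 30.0
```

Emit:
{"method": "arm_command", "body": {"series": [0,0,0,-0.013,-0.004,0.015,0,0,0,0,-0.013,-0.004,0.015,0]}}

```text
t: 12.3
eef_pos: [0.624, -0.0338, 0.101]
ee_rot: [-3.14, 0.84, -2.969]
force: [-3.9, 0.4, -0.8]
width: 0.0363
gripper_force: 30.0
```

Emit:
{"method": "arm_command", "body": {"series": [0,0,0,-0.013,-0.004,0.015,0,0,0,0,-0.013,-0.004,0.015,0]}}

```text
t: 12.55
eef_pos: [0.626, -0.0339, 0.101]
ee_rot: [-3.14, 0.841, -2.969]
force: [-4.2, 0.9, -0.4]
width: 0.0367
gripper_force: 30.0
```

Emit:
{"method": "arm_command", "body": {"series": [0,0,0,-0.007,-0.002,0.007,0,0,0,0,-0.007,-0.002,0.007,0]}}

```text
t: 12.8
eef_pos: [0.6269, -0.0339, 0.101]
ee_rot: [-3.14, 0.84, -2.969]
force: [-3.4, 1.2, -1.0]
width: 0.0362
gripper_force: 30.0
```

Emit:
{"method": "arm_command", "body": {"series": [0,0,0,-0.007,-0.002,0.007,0,0,0,0,-0.007,-0.002,0.007,0]}}

```text
t: 13.05
eef_pos: [0.6278, -0.034, 0.1011]
ee_rot: [-3.14, 0.84, -2.969]
force: [-4.9, 0.8, -0.6]
width: 0.0365
gripper_force: 30.0
```

Emit:
{"method": "arm_command", "body": {"series": [0,0,0,-0.007,-0.002,0.007,0,0,0,0,-0.007,-0.002,0.007,0]}}

```text
t: 13.3
eef_pos: [0.6288, -0.0339, 0.1012]
ee_rot: [-3.14, 0.84, -2.969]
force: [-6.5, 1.5, 1.0]
width: 0.0365
gripper_force: 30.0
```

Emit:
{"method": "arm_command", "body": {"series": [0,0,0,-0.007,-0.002,0.007,0,0,0,0,-0.007,-0.002,0.007,0]}}

```text
t: 13.55
eef_pos: [0.6293, -0.0339, 0.1011]
ee_rot: [-3.14, 0.84, -2.969]
force: [-9.7, 0.9, 3.9]
width: 0.0364
gripper_force: 30.0
```

Emit:
{"method": "arm_command", "body": {"series": [0,0,0,-0.007,-0.002,0.007,0,0,0,0,-0.007,-0.002,0.007,0]}}

```text
t: 13.8
eef_pos: [0.6303, -0.0339, 0.1013]
ee_rot: [-3.14, 0.84, -2.969]
force: [-10.9, 1.7, 4.9]
width: 0.0362
gripper_force: 30.0
```

Emit:
{"method": "arm_command", "body": {"series": [0,0,0,-0.007,-0.002,0.007,0,0,0,0,-0.007,-0.002,0.007,0]}}

```text
t: 14.05
eef_pos: [0.6313, -0.0338, 0.1014]
ee_rot: [-3.14, 0.84, -2.969]
force: [-10.1, 0.9, 4.7]
width: 0.0363
gripper_force: 30.0
```

Stop felt at TCP x≈0.629: the force jumped from 4 N to 10 N. Ease back about 2.3 mm, then lower in steps.

Emit:
{"method": "arm_command", "body": {"series": [0,0,0,0.008,0.002,-0.009,0,0,0,0,0.015,0.005,-0.017,0,0,0,0,0.015,0.005,-0.017,0]}}

```text
t: 14.42
eef_pos: [0.6294, -0.0339, 0.1012]
ee_rot: [-3.14, 0.84, -2.969]
force: [-4.6, 1.2, -1.8]
width: 0.0363
gripper_force: 30.0
```

Emit:
{"method": "arm_command", "body": {"series": [0,0,0,0.015,0,0.013,0,0,0,0,0.03,0,0.027,0,0,0,0,0.03,0,0.027,0]}}

```text
t: 14.8
eef_pos: [0.6298, -0.0338, 0.0976]
ee_rot: [-3.14, 0.841, -2.97]
force: [-6.3, 1.4, 1.4]
width: 0.0363
gripper_force: 30.0
```

Emit:
{"method": "arm_command", "body": {"series": [0,0,0,0.015,0,0.013,0,0,0,0,0.022,0,0.02,0,0,0,0,0.022,0,0.02,0]}}

```text
t: 15.18
eef_pos: [0.6299, -0.0339, 0.0947]
ee_rot: [-3.14, 0.841, -2.969]
force: [-6.6, 2.2, 2.0]
width: 0.0365
gripper_force: 30.0
```

Emit:
{"method": "arm_command", "body": {"series": [0,0,0,0.01,0.003,-0.011,0,0,0,0,0.01,0.003,-0.011,0]}}

```text
t: 15.42
eef_pos: [0.6285, -0.0339, 0.0946]
ee_rot: [-3.14, 0.841, -2.969]
force: [-4.0, 2.2, 0.3]
width: 0.0362
gripper_force: 30.0
```

Emit:
{"method": "arm_command", "body": {"series": [0,0,0,0.015,0,0.013,0,0,0,0,0.022,0,0.02,0,0,0,0,0.022,0,0.02,0]}}

```text
t: 15.8
eef_pos: [0.6283, -0.0343, 0.0913]
ee_rot: [-3.14, 0.841, -2.97]
force: [-3.7, -0.0, 1.2]
width: 0.0361
gripper_force: 30.0
```

Emit:
{"method": "arm_command", "body": {"series": [0,0,0,0.015,0,0.013,0,0,0,0,0.022,0,0.02,0,0,0,0,0.022,0,0.02,0]}}

```text
t: 16.18
eef_pos: [0.6281, -0.0341, 0.0882]
ee_rot: [-3.14, 0.84, -2.97]
force: [-2.8, 0.6, -0.7]
width: 0.0361
gripper_force: 30.0
```

Emit:
{"method": "arm_command", "body": {"series": [0,0,0,0.011,0,0.01,0,0,0,0,0.011,0,0.01,0]}}

```text
t: 16.42
eef_pos: [0.6282, -0.0339, 0.0868]
ee_rot: [-3.14, 0.84, -2.97]
force: [-3.9, 1.2, -0.3]
width: 0.0361
gripper_force: 30.0
```

Emit:
{"method": "arm_command", "body": {"series": [0,0,0,0.007,0,0.007,0,0,0,0,0.007,0,0.007,0]}}

```text
t: 16.68
eef_pos: [0.6283, -0.0339, 0.0859]
ee_rot: [-3.14, 0.84, -2.969]
force: [-2.9, -0.1, 0.4]
width: 0.0365
gripper_force: 30.0
```

Foot is estimated about 1 mm above the floor. I'll go on in small steps until contact.

Emit:
{"method": "arm_command", "body": {"series": [0,0,0,0.007,0,0.007,0,0,0,0,0.007,0,0.007,0]}}

```text
t: 16.92
eef_pos: [0.6286, -0.0339, 0.0853]
ee_rot: [-3.14, 0.841, -2.969]
force: [-3.8, 0.1, 3.3]
width: 0.0361
gripper_force: 30.0
```

Emit:
{"method": "arm_command", "body": {"series": [0,0,0,0.007,0,0.007,0,0,0,0,0.007,0,0.007,0]}}

```text
t: 17.18
eef_pos: [0.6291, -0.0339, 0.0853]
ee_rot: [-3.139, 0.843, -2.969]
force: [-7.9, -0.0, 10.3]
width: 0.0366
gripper_force: 30.0
```

Emit:
{"method": "arm_command", "body": {"series": [0,0,0,0.007,0,0.007,0,0,0,0,0.007,0,0.007,0]}}

```text
t: 17.42
eef_pos: [0.6296, -0.0339, 0.0852]
ee_rot: [-3.139, 0.845, -2.969]
force: [-11.3, -0.7, 17.3]
width: 0.0361
gripper_force: 30.0
```

Emit:
{"method": "arm_command", "body": {"series": [0,0,0,-0.013,0,-0.012,0,0,0,0,-0.013,0,-0.012,0]}}

```text
t: 17.68
eef_pos: [0.6287, -0.0339, 0.0853]
ee_rot: [-3.139, 0.841, -2.969]
force: [-6.2, 0.3, 7.1]
width: 0.0367
gripper_force: 30.0
```

```bash
python3 - <<'E'
from h import *
print(pose()[2]['force'].round(1),pose()[0].round(4))
b=arm.grab_frame("side"); cv2.imwrite("pics/side3.png",b); a=arm.grab_frame("top"); cv2.imwrite("pics/top3.png",a)
cv2.imwrite('pics/u2.png',np.hstack([cv2.resize(a[110:210,200:315],(400,347),interpolation=2),cv2.resize(b[130:230,150:265],(400,347),interpolation=2)]))
E
```

```text
[-6.2  0.3  7.1] [ 0.6287 -0.0339  0.0853]
```

View pics/u2.png

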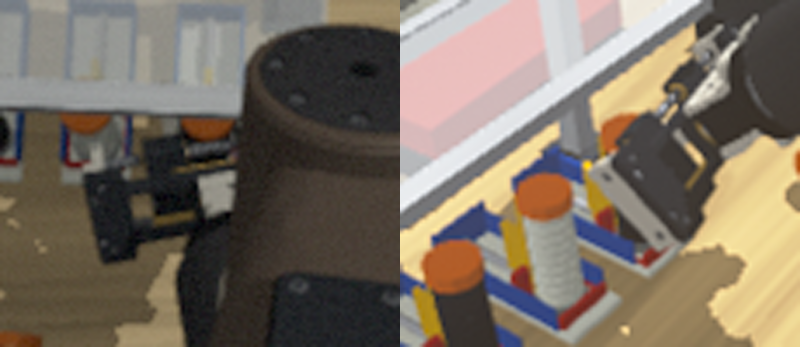

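The tube stands in the lane behind the red lip, cap up at side crop (625,130), level with its neighbours. Next: unload the remaining force, soften the grip, open partway and back out along the fingers.

Emit:
{"method": "arm_command", "body": {"series": [0,0,0,-0.003,0.002,-0.012,0,0,0,0,-0.003,0.002,-0.012,0], "force": 8}}

```text
t: 18.02
eef_pos: [0.6273, -0.0338, 0.0853]
ee_rot: [-3.14, 0.84, -2.969]
force: [-4.5, -1.2, 1.4]
width: 0.0369
gripper_force: 8.0
```

Emit:
{"method": "arm_command", "body": {"series": [0,0,0,0,0,0,0,0,0,0,0,0,0,0], "force": 3}}

```text
t: 18.27
eef_pos: [0.6274, -0.0338, 0.0853]
ee_rot: [-3.14, 0.84, -2.969]
force: [-4.0, 1.2, -1.8]
width: 0.0369
gripper_force: 3.0
```

Emit:
{"method": "arm_command", "body": {"series": [0,0,0,0,0,0,0.5,0,0,0,0,0,0,0.5,0,0,0,0,0,0,0.68,0,0,0,0,0,0,0.68,0,0,0,0,0,0,0.68]}}

```text
t: 18.9
eef_pos: [0.6278, -0.0338, 0.0859]
ee_rot: [-3.14, 0.841, -2.969]
force: [0.6, -0.2, -0.9]
width: 0.0589
gripper_force: 0.0
```

```bash
python3 - <<'E'
from h import *
s=pose()[2]; print(s['force'].round(1),pose()[0].round(4),s['width'],s['gripper_force'])
b=arm.grab_frame("side"); cv2.imwrite("pics/side4.png",b)
for f in("side3","side4"):
    m=cv2.imread(f"pics/{f}.png"); print([x for x in blobs(mask(m,"orange"),15) if 200<x[0][0]<240 and x[0][1]<200])
E
```

```text
[ 0.6 -0.2 -0.9] [ 0.6278 -0.0338  0.0859] 0.05887694289357932 0.0
[([211.1, 167.5], [207, 163, 11, 11, 59])]
[([212.2, 166.9], [208, 163, 11, 10, 41])]
```

Emit:
{"method": "arm_command", "body": {"series": [0,0,0,0,0,-0.1,0.68,0,0,0,0,0,-0.25,0.68,0,0,0,0,0,-0.4,0.68,0,0,0,0,0,-0.6,0.68,0,0,0,0,0,-0.8,0.68,0,0,0,0,0,-0.8,0.68]}}

```text
t: 19.7
eef_pos: [0.5685, -0.043, 0.1402]
ee_rot: [-3.138, 0.842, -2.966]
force: [0.4, 0.8, 1.1]
width: 0.0592
gripper_force: 0.0
```

```bash
python3 - <<'E'
from h import *
s=pose()[2]; print(s['t'],s['force'].round(1),pose()[0].round(4),s['q'].round(2))
b=arm.grab_frame("side"); cv2.imwrite("pics/side5.png",b); a=arm.grab_frame("top"); cv2.imwrite("pics/top5.png",a)
cv2.imwrite('pics/u3.png',np.hstack([cv2.resize(a[110:210,200:315],(400,347),interpolation=2),cv2.resize(b[130:230,150:265],(400,347),interpolation=2)]))
E
```

```text
19.7 [0.4 0.8 1.1] [ 0.5685 -0.043   0.1402] [ 0.    0.08 -0.59 -1.09 -0.14 -0.37]
```

View pics/u3.png

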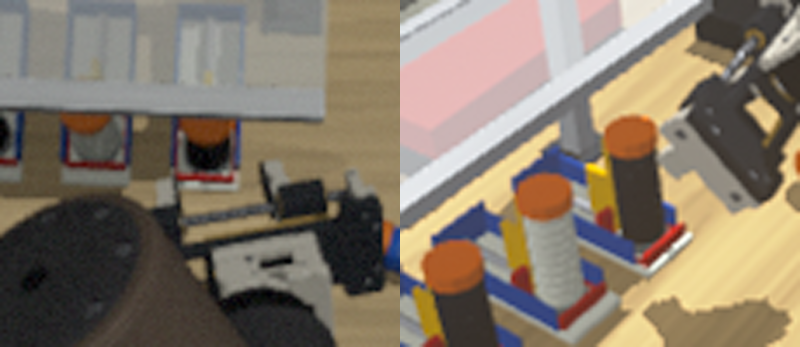

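The tube stands upright behind the red lip with the yellow plate against it (side crop (635,190)), parallel to its neighbours. The gripper is clear, so I'll hand in.

```bash
python3 -c "
from station import arm
print(arm.job_done())"
```

```text
the job is handed in; nothing more can be done
None
```

The tube of black draughts stands upright, cap up, in the empty right-hand lane behind the red lip, with the sprung plate against it, and it is released with the gripper clear; I handed the job in at about 20 s and have had no verdict back.

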